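# Make up two cell-culture kits

## Robot

A 6-joint arm with a two-finger parallel gripper is mounted at the origin on the work surface. World frame = base frame: x ahead of the robot, y to its left, z up, the work surface at z = 0. Lengths are in mm, angles in rad, forces in N, time in s.
With the tool pointing down it reaches from about 400 to 925 mm from the base axis. Payload 12.5 kg.
Tool frame: the origin (TCP) lies at the very end of the fingers, on their centre line; the grasp point (between the pads) lies 19 mm behind it; z points along the fingers, y is the line along which they close (so a half turn about z gives the same grasp; the last joint's range is limited). The gripper opens to 95 mm and grips with 3 to 60 N. Pads are 20 mm wide; open, the fingers measure 119 mm over their backs; the gripper's body (75 mm by 180 mm) begins 59 mm behind the grasp point.
Start: joints at [1.151, 0.491, 1.559, -0, 1.092, -0.106], TCP at [192.905, 594.503, 214.661] pointing down, gripper open.
Joint ranges: [-3.1, 3.1], [-0.84, 2.19], [0.05, 2.79], [-1.13, 4.28], [0.06, 2.93], [-2.69, 2.69]. Speed limits (rad/s): [2.22, 2.22, 2.79, 3.14, 3.14, 3.14].

## Interface

Orientations are given as [roll, pitch, yaw] about the fixed x, y, z axes, in that order (R = Rz(yaw) Ry(pitch) Rx(roll)).
In Python, from cell import * gives the robot as it stands.
- The arm moves only by the tool jog_arm, never from a script. Its argument "targets" is a list of rows, each an object with "turn": the turn, a rotation vector about the world's x, y, z in degrees, a list of three; "slide": the shift along the world's x, y, z in mm, a list of three; "claw": the opening in per cent of the stroke, from 0 (shut) to 100 (fully open). In form: [{"turn": [wx, wy, wz], "slide": [x, y, z], "claw": claw}, ...]. A call has 1 to 5 rows; each row shifts and turns the commanded pose from where the row before left it; what a row does not reach is not made up. A row lasts 1/8 s, in which the tool goes at most 62.5 mm and 10.7 degrees, less where a joint would pass 70% of its speed; a pose out of reach is approached as far as the arm can. A call with a gripper value outside its range is refused whole. The fingers move at their own pace and stop on an object; the grip force is fixed at half the most. Time passes only in rows, so rows that do not move let the fingers close. It gives the time, the measured TCP pose, the force, the opening and the grip force at its end, in the units of the state.
- state(): the state, without advancing time (a new reading comes with each control period).
- read_camera(name): name is "side" or "top" or "wrist"; returns a dict with "frame" (420x560x3 uint8, blue, green, red), "mtx" (3x3 intrinsics, pixels), "R" (3x3) and "t" (3): a world point X has camera coordinates R X + t. Camera axes: x right, y down, z forward; pixel columns grow to the right and rows downward; lengths in mm; the calibration is good to about 2 mm. A picture is of the moment at which its call begins. There is no depth.
- job_done(): hands the job in; it is judged then, once.
Trained networks look in the newest picture that a camera, given by its name, has taken for a name from the list of things; names that differ only in an ending like _2 or _b are one class to them, and where a whole thing is asked for, a point or a joint stands for the part that bears it (a point fixed in the world has none). Each returns a list of dicts, best first, with "conf" (0 to 1); they miss things now and then, are a little off and sometimes report something else, mostly with a low value. They report only what shows in the picture. A call takes as long as a camera call.
- look_for(query, camera): "xy" ([column, row] in pixels, amid what is visible of it).
The state is a dict: "t": time; "joints": joint angles; "qvel": joint speeds; "tau": joint torques, N m; "eef_pos": TCP position; "tcp_rot": TCP orientation; "ft_force": force on the tool from outside, world axes, zero at the start; "moment": the same for the moment, N m; "opening": opening from 0.0 (shut) to 1.0 (fully open); "grip_force": force on a finger pad.
Only numpy, scipy, OpenCV 4.12 (cv2) and the standard library are available. Lean on these libraries where they do the work, as an engineer would, in place of code of your own. Each camera call takes 0.05 s, during which the arm holds its last target. There are 200 camera calls.

## Task

Make up the two culture kits from the stock on the bench: the blue tray gets the green-capped flask, the amber bottle and the yellow slide box, arranged so that all three fit; the grey tray gets the orange-capped flask and the white-and-magenta reagent box. Every piece must rest flat on its tray's floor inside the rim, the same way up as it is now (flasks lying, the rest standing), none on top of another. Do not disturb the blue-capped flask, the white bottle or the tube rack, and let go of everything at the end.

Things in the scene. Friction and masses are not known exactly. Their poses are not given: they have to be found in the camera images.
- blue_tray: Blue shallow open tray, fixed to the bench; outside 164 (x) x 138 (y) x 12 high, walls 4 thick, so 156 x 130 inside; floor 4 thick. Origin: centre of the underside; z up; x along the long side. The two trays may be swapped.
- grey_tray: Grey shallow open tray, fixed to the bench; outside 164 (x) x 138 (y) x 12 high, walls 4 thick, so 156 x 130 inside; floor 4 thick. Origin: centre of the underside; z up; x along the long side. The two trays may be swapped.
- flask_green: Clear flat culture flask lying on its broad side, white label on top, green screw cap; body 72 long (x) x 50 wide (y) x 34 high, cap 29 diameter on a neck at the +x end, overall x from -36 to +62. Origin: centre of the body's underside (36 from the cap-less end); z up. About 60 g. Starts somewhere in the stock at either side of the trays.
- flask_orange: Clear flat culture flask lying on its broad side, white label on top, orange screw cap; body 72 long (x) x 50 wide (y) x 34 high, cap 29 diameter on a neck at the +x end, overall x from -36 to +62. Origin: centre of the body's underside (36 from the cap-less end); z up. About 60 g. Starts somewhere in the stock at either side of the trays.
- flask_blue: Clear flat culture flask lying on its broad side, white label on top, blue screw cap; body 72 long (x) x 50 wide (y) x 34 high, cap 29 diameter on a neck at the +x end, overall x from -36 to +62. Origin: centre of the body's underside (36 from the cap-less end); z up. About 60 g. Belongs to no kit: leave alone. Starts somewhere in the stock at either side of the trays.
- amber_bottle: Brown (amber) bottle standing upright, body 44 diameter up to 72 high, then a shoulder and a 31 diameter black cap up to 100 high, white label band. Origin: centre of the underside; z up. About 140 g. Starts somewhere in the stock at either side of the trays.
- white_bottle: White bottle standing upright, body 44 diameter up to 72 high, then a shoulder and a 31 diameter white cap up to 100 high, white label band. Origin: centre of the underside; z up. About 140 g. Belongs to no kit: leave alone. Starts somewhere in the stock at either side of the trays.
- slide_box: Yellow box with a black seam, 84 long (x) x 36 wide (y) x 70 high, standing, white label on top. Origin: centre of the underside; z up. About 150 g. Starts somewhere in the stock at either side of the trays.
- reagent_box: White carton with a magenta band round it and a magenta stripe across its top, 80 long (x) x 50 wide (y) x 65 high. Origin: centre of the underside; z up. About 130 g. Starts somewhere in the stock at either side of the trays.
- tube_rack: White rack of small tubes with red and blue caps, 52 (x) x 160 (y) x 76 high, beyond the trays. Origin: centre of the underside. Leave alone.

How it is judged:
By the outcome, as a careful person would: the job done as asked, in the order asked, and still so for the second after the job is handed in, with the robot touching nothing.
It also fails if it takes over 109 s, if anything falls off the work surface, if the arm or the gripper's body presses on something with over 40 N, if the wrist force passes 120 N, or if a joint passes its speed limit or range.

## Working session

There is one attempt and no reset: what is moved stays moved. The work goes in short steps, Python scripts to look and compute and a tool call to move; the robot and the scene stay as the last step left them, time stands still between calls to the robot, and variables do not carry over. Pictures are saved under pics/ and viewed, at most 14 in all, crops included, and the job is handed in when it is done.

Besides the shell and the picture viewer there is one more tool, called after ">>>" in YAML: its name, and indented under it one key for each argument. jog_arm: Moves the arm, as the interface text tells. Its arguments: {"type":"object","properties":{"targets":{"type":"array","items":{"type":"object","properties":{"turn":{"type":"array","items":{"type":"number"}},"slide":{"type":"array","items":{"type":"number"}},"claw":{"type":"number"}}}}},"required":["targets"]}

```bash
ls; mkdir -p pics
python3 - <<'E'
from cell import *
import cv2
for c in ["top","side"]:
    r=read_camera(c); cv2.imwrite(f"pics/{c}0.png",r["frame"])
    print(c,r["mtx"].tolist(),r["R"].round(4).tolist(),r["t"].round(1).tolist())
    for n in ["blue_tray","grey_tray","flask_green","flask_orange","flask_blue","amber_bottle","white_bottle","slide_box","reagent_box","tube_rack"]:
        print(n,[(d["xy"],round(d["conf"],2)) for d in look_for(n,c)][:3])
print(state())
E
```

```text
pics
top [[461.5943337964637, 0.0, 273.8607576360532], [0.0, 461.5943337964637, 209.83445176027445], [0.0, 0.0, 1.0]] [[0.0049, -1.0, 0.0053], [-0.9873, -0.0056, -0.1588], [0.1588, -0.0044, -0.9873]] [-7.2, 606.2, 1142.8]
blue_tray [([310.4, 223.0], 0.86)]
grey_tray [([229.9, 233.9], 0.69)]
flask_green [([166.4, 265.2], 0.64)]
flask_orange [([170.7, 213.6], 0.65)]
flask_blue [([374.3, 278.9], 0.59)]
amber_bottle [([119.8, 218.5], 0.62)]
white_bottle [([118.6, 284.0], 0.77), ([118.0, 220.7], 0.64)]
slide_box [([421.4, 254.9], 0.58)]
reagent_box [([372.0, 209.6], 0.91), ([229.9, 232.8], 0.25)]
tube_rack [([245.1, 155.4], 0.92)]
side [[478.25719900243394, 0.0, 260.88861681023013], [0.0, 478.25719900243394, 201.06185479916286], [0.0, 0.0, 1.0]] [[0.9933, -0.1142, -0.0188], [-0.0849, -0.6087, -0.7888], [0.0786, 0.7851, -0.6143]] [-581.0, 63.4, 1087.0]
blue_tray [([261.0, 236.2], 0.61)]
grey_tray [([238.3, 182.0], 0.59)]
flask_green [([201.6, 143.4], 0.7)]
flask_orange [([251.6, 143.7], 0.85)]
flask_blue [([195.2, 295.1], 0.96)]
amber_bottle [([240.7, 112.9], 0.86)]
white_bottle [([188.7, 117.8], 0.96)]
slide_box [([232.7, 328.9], 0.91)]
reagent_box [([288.2, 279.0], 0.64)]
tube_rack [([327.0, 176.3], 0.58), ([251.9, 143.8], 0.24)]
{'t': 1.1, 'joints': array([ 1.15139136e+00,  4.90832832e-01,  1.55891384e+00, -1.76718319e-05,
        1.09169258e+00, -1.05612664e-01]), 'qvel': array([-0.00039357,  0.00153588,  0.00113037,  0.00025739,  0.00152349,
       -0.00012376]), 'tau': array([ 3.09336401e-04, -6.12482715e+01, -2.58423865e+01,  6.93156850e-02,
        4.45324893e-02, -3.88420824e-05]), 'eef_pos': array([192.91194404, 594.49442518, 214.69791714]), 'tcp_rot': array([3.14144176e+00, 3.17675226e-05, 2.82780849e+00]), 'ft_force': array([ 0.95663404, -0.29585307,  0.92832037]), 'moment': array([-0.0484373 ,  0.01419402,  0.04880278]), 'grip_force': 0.0, 'opening': 1.0000582938542375}
```

Run:
```python
import cv2
a=cv2.imread("pics/top0.png")[140:320,80:460]
cv2.imwrite("pics/topc.png",cv2.resize(a,None,fx=2.1,fy=2.1,interpolation=cv2.INTER_CUBIC))
a=cv2.imread("pics/side0.png")[80:380,130:400]
cv2.imwrite("pics/sidec.png",cv2.resize(a,None,fx=2,fy=2,interpolation=cv2.INTER_CUBIC))
```

```text
(no output)
```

View pics/topc.png

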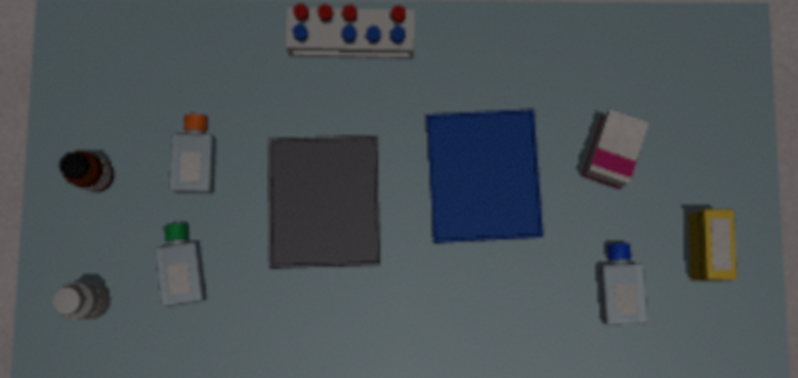

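View pics/sidec.png

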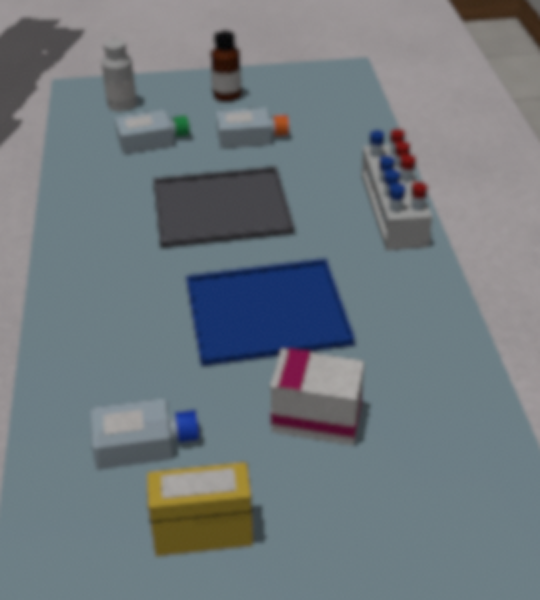

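Top view (crop ×2.1): amber (76,165), white bottle (68,301), orange flask (193,160), green flask (181,272), grey tray (324,202), blue tray (485,175), reagent box (619,148), yellow box (720,244), blue flask (623,290). The networks' points match these, except the second "white_bottle" candidate, which is the amber bottle. Now I fit the poses to the corners.

```bash
cat > h.py <<'E'
from cell import *
import cv2, numpy as np
from scipy.optimize import least_squares
def proj(P,r):
    c=np.asarray(P,float)@np.asarray(r["R"]).T+r["t"]; p=c@np.asarray(r["mtx"]).T
    return p[:,:2]/p[:,2:]
def rect(L,W,z): return np.array([[L/2,W/2,z],[L/2,-W/2,z],[-L/2,-W/2,z],[-L/2,W/2,z]])
def place(M,q):
    c,s=np.cos(q[2]),np.sin(q[2]); return M@np.array([[c,-s,0],[s,c,0],[0,0,1]]).T+[q[0],q[1],0]
def back(uv,z,r):
    R=np.asarray(r["R"]);t=np.asarray(r["t"]);d=R.T@np.linalg.inv(r["mtx"])@[uv[0],uv[1],1];o=-R.T@t
    return o+d*(z-o[2])/d[2]
E
cat > fit.py <<'E'
from h import *
T=read_camera("top");S=read_camera("side")
ct=lambda L:np.array(L)/2.1+[80,140]
cs=lambda L:np.array(L)/2.+[130,80]
# TL TR BR BL top view; side given as TR,BR,BL,TL order => (+,+),(+,-),(-,-),(-,+)
D={"grey":(164,138,12,[(269,138),(378,136),(380,264),(271,268)],[(276,168),(293,233),(162,244),(154,179)]),
"blue":(164,138,12,[(427,115),(534,109),(543,235),(434,242)],[(326,261),(353,342),(203,362),(188,276)]),
"orange":(72,50,34,[(174,134),(214,134),(212,191),(171,191)],[(269,110),(274,132),(221,133),(219,112)]),
"green":(72,50,34,[(159,243),(196,240),(205,303),(165,305)],[(165,112),(174,134),(125,143),(117,125)]),
"fblue":(72,50,34,[(602,264),(642,262),(646,323),(606,325)],[(167,402),(173,435),(96,448),(92,408)]),
"slide":(84,36,70,[(704,210),(733,209),(736,278),(707,279)],[(248,464),(252,507),(150,515),(148,475)]),
"reagent":(80,50,65,[(609,110),(648,121),(630,187),(592,176)],[(363,355),(359,402),(273,393),(279,350)])}
vis={"top":T["frame"].copy(),"side":S["frame"].copy()}
def best(M,tp,sd):
    f=lambda q:np.r_[(proj(place(M,q),T)-tp).ravel(),.7*(proj(place(M,q),S)-sd).ravel()]
    c=np.mean([back(u,M[0,2],T) for u in tp],0)
    return least_squares(f,[c[0],c[1],0],loss="soft_l1",x_scale=[10,10,.1]),f
for n,(L,W,z,a,b) in D.items():
    M=rect(L,W,z);tp,sd=ct(a),cs(b);s,f=best(M,tp,sd);q=s.x
    ft=least_squares(lambda q:(proj(place(M,q),T)-tp).ravel(),q,x_scale=[10,10,.1]).x
    fs=least_squares(lambda q:(proj(place(M,q),S)-sd).ravel(),q,x_scale=[10,10,.1]).x
    g=lambda q:(round(q[0]),round(q[1]),round(np.degrees(q[2]),1))
    print(n,g(q),"top",g(ft),"side",g(fs),"rms",f(q).std().round(2))
    for k,r in(("top",T),("side",S)):
        for zz in (0,z):
            m=M.copy();m[:,2]=zz
            cv2.polylines(vis[k],[np.round(proj(place(m,q),r)*8).astype(int)],True,(0,255,255) if zz else (0,255,0),1,cv2.LINE_AA,3)
for n,u,v in (("amber",(76,163),(224,38)),("white",(68,300),(116,46))):
    print(n,back(ct(u),100,T).round(),back(cs(v),100,S).round())
cv2.imwrite("pics/ot.png",cv2.resize(vis["top"][140:320,80:460],None,fx=2.1,fy=2.1,interpolation=2))
cv2.imwrite("pics/os.png",cv2.resize(vis["side"][80:380,130:400],None,fx=2,fy=2,interpolation=2))
E
python3 fit.py
```

```text
grey (543, 98, np.float64(1.9)) top (543, 99, np.float64(1.9)) side (545, 90, np.float64(1.5)) rms 0.81
blue (578, -103, np.float64(3.3)) top (577, -102, np.float64(3.4)) side (579, -109, np.float64(2.8)) rms 0.86
orange (589, 261, np.float64(-0.1)) top (587, 262, np.float64(-0.0)) side (592, 248, np.float64(-2.1)) rms 0.81
green (453, 269, np.float64(8.2)) top (452, 270, np.float64(7.5)) side (455, 250, np.float64(13.9)) rms 1.36
fblue (431, -270, np.float64(3.1)) top (429, -269, np.float64(2.4)) side (433, -275, np.float64(3.6)) rms 0.87
slide (490, -380, np.float64(0.3)) top (488, -377, np.float64(0.2)) side (491, -387, np.float64(-0.8)) rms 1.43
reagent (606, -263, np.float64(-15.6)) top (603, -262, np.float64(-16.1)) side (608, -266, np.float64(-14.1)) rms 1.03
amber [576. 384. 100.] [575. 372. 100.]
white [418. 383. 100.] [422. 370. 100.]
```

View pics/ot.png

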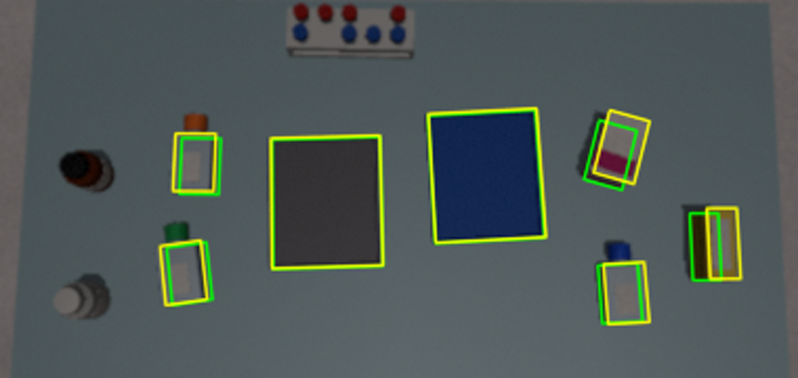

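The top-camera fit is consistent, but the oblique side view is off in y, so I'll trust the top camera and refine with the wrist camera. Green flask first.

>>> jog_arm:
  targets:
    - {"turn":[0,0,3],"slide":[34,-41,0],"claw":100}
    - {"turn":[0,0,3],"slide":[34,-41,0],"claw":100}
    - {"turn":[0,0,3],"slide":[34,-41,0],"claw":100}
    - {"turn":[0,0,3],"slide":[34,-41,0],"claw":100}
    - {"turn":[0,0,3],"slide":[34,-41,0],"claw":100}

```text
t: 1.82
eef_pos: [363.9, 388.2, 214.9]
tcp_rot: [3.141, 0.0, 3.091]
ft_force: [0.8, 0.1, 0.2]
opening: 0.999
grip_force: 0.0
```

>>> jog_arm:
  targets:
    - {"turn":[0,0,3],"slide":[34,-41,0],"claw":100}
    - {"turn":[0,0,3],"slide":[34,-41,0],"claw":100}
    - {"turn":[0,0,4],"slide":[34,-41,0],"claw":100}
    - {"turn":[0,0,0],"slide":[0,0,0],"claw":100}

```text
t: 2.33
eef_pos: [466.7, 264.2, 214.6]
tcp_rot: [-3.142, 0.0, -3.022]
ft_force: [-0.0, -0.4, 0.5]
opening: 1.0
grip_force: 0.0
```

Run:
```python
from h import *
r=read_camera("wrist");cv2.imwrite("pics/w1.png",r["frame"])
print(np.round(r["mtx"],1).tolist(),np.round(r["R"],3).tolist(),np.round(r["t"],1).tolist())
for n in ["flask_green","white_bottle","grey_tray","flask_orange"]: print(n,[(d["xy"],round(d["conf"],2)) for d in look_for(n,"wrist")][:2])
s=state();print(s["t"],s["eef_pos"],s["tcp_rot"])
```

```text
[[360.6, 0.0, 283.9], [0.0, 360.6, 214.0], [0.0, 0.0, 1.0]] [[-0.12, 0.993, -0.0], [0.964, 0.116, 0.237], [0.236, 0.028, -0.971]] [-206.7, -507.5, 272.4]
flask_green [([293.4, 183.9], 0.81)]
white_bottle [([418.5, 162.1], 0.78)]
grey_tray [([123.0, 209.9], 0.9)]
flask_orange []
2.575 [464.1810166  267.40574087 214.71878509] [ 3.14140315e+00 -7.18390304e-05 -3.01798689e+00]
```

View pics/w1.png

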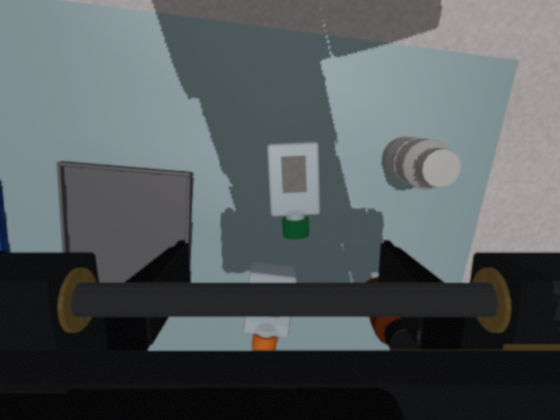

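```bash
cat >> h.py <<'E'
def fitw(L,W,z,uv,r,q0):  # corner order ++ +- -- -+, None to skip
    M=rect(L,W,z);k=[i for i,u in enumerate(uv) if u is not None];tp=np.array([uv[i] for i in k],float)
    f=lambda q:(proj(place(M[k],q),r)-tp).ravel()
    s=least_squares(f,q0,x_scale=[10,10,.1]);return s.x[:2].round(1),np.degrees(s.x[2]).round(1),f(s.x).std().round(2)
E
python3 - <<'E'
from h import *
r=read_camera("wrist")
print(fitw(72,50,34,[(319,215),(272,216),(269,144),(318,142)],r,[453,269,0]))
print(fitw(164,138,12,[None,None,(60,162),(193,172)],r,[543,98,0]))
print(back((438,168),100,r))
E
```

```text
(array([447.9, 276.1]), np.float64(9.0), np.float64(1.1))
(array([540.9, 107.6]), np.float64(2.9), np.float64(0.47))
[414.89875456 384.12725402 100.        ]
```

Run:
```python
from h import *
def quad(mask,u):
    n,l,_,_=cv2.connectedComponentsWithStats(mask.astype(np.uint8));m=(l==l[int(u[1]),int(u[0])]).astype(np.uint8)
    c=max(cv2.findContours(m,cv2.RETR_EXTERNAL,2)[0],key=cv2.contourArea);b=cv2.boxPoints(cv2.minAreaRect(c));return m.sum(),b
T=read_camera("top")
def rep(name,r,mask,u,L,W,z,q0):
    a,b=quad(mask,u);pr=proj(place(rect(L,W,z),q0),r)
    b=[b[np.argmin(((b-p)**2).sum(1))] for p in pr]
    print(name,a,np.round(b).tolist(),fitw(L,W,z,b,r,q0))
f=T["frame"].astype(int);d=f[...,0]-f[...,2]
print("px blue",f[223,310],"grey",f[234,230],"bench",f[225,270],"green",f[270,165],"orange",f[217,170],"yel",f[262,421])
rep("blue",T,(d>45)&(f[...,2]<60),(310,223),164,138,12,[578,-103,0])
rep("grey",T,(d<15)&(f.max(2)<75),(230,234),164,138,12,[543,98,0])
r=read_camera("wrist");w=r["frame"].astype(int);dw=w[...,0]-w[...,2]
print(w[220,130],w[110,100],w[200,230],w[160,280])
x=w[175,40:340:1];print([int(v) for v in x.sum(1)//3])
```

```text
px blue [89 45 23] grey [60 59 61] bench [109 104  93] green [11 11 11] orange [59 62 64] yel [117 119 125]
blue 3094 [[283.0, 194.0], [334.0, 192.0], [338.0, 252.0], [286.0, 255.0]] (array([ 577.4, -100.8]), np.float64(3.0), np.float64(0.39))
grey 3221 [[207.0, 205.0], [259.0, 204.0], [260.0, 266.0], [208.0, 267.0]] (array([543.9, 101.9]), np.float64(2.2), np.float64(0.3))
[88 85 86] [151 147 131] [149 144 129] [106 108 110]
[136, 136, 136, 136, 136, 137, 136, 137, 135, 136, 136, 136, 132, 119, 100, 90, 80, 59, 41, 37, 48, 71, 83, 86, 86, 86, 87, 86, 86, 86, 86, 86, 86, 87, 87, 86, 86, 86, 87, 87, 86, 86, 86, 87, 86, 86, 86, 86, 86, 87, 87, 87, 87, 87, 87, 87, 87, 87, 87, 87, 87, 87, 87, 88, 88, 87, 88, 87, 88, 87, 88, 88, 89, 88, 88, 89, 88, 88, 88, 88, 89, 89, 88, 88, 88, 88, 87, 89, 88, 87, 88, 88, 88, 87, 87, 87, 87, 88, 87, 86, 84, 84, 84, 83, 80, 78, 79, 80, 81, 84, 83, 77, 72, 72, 73, 74, 76, 78, 80, 83, 83, 85, 84, 86, 86, 87, 90, 90, 91, 92, 92, 93, 91, 93, 92, 91, 90, 90, 91, 92, 92, 91, 90, 89, 86, 80, 65, 52, 61, 88, 115, 134, 144, 146, 146, 146, 146, 146, 146, 146, 146, 146, 146, 146, 147, 147, 147, 147, 147, 147, 147, 147, 148, 147, 148, 147, 148, 148, 147, 148, 148, 147, 145, 139, 119, 94, 82, 81, 81, 81, 81, 82, 82, 81, 81, 81, 81, 81, 81, 81, 81, 82, 82, 81, 82, 81, 82, 82, 82, 81, 82, 82, 82, 82, 82, 81, 81, 82, 82, 82, 82, 83, 83, 84, 99, 127, 149, 160, 163, 163, 163, 163, 163, 162, 163, 162, 159, 145, 122, 105, 101, 102, 103, 104, 104, 104, 103, 104, 103, 103, 104, 104, 104, 103, 102, 100, 100, 100, 101, 101, 101, 114, 142, 157, 160, 160, 161, 160, 160, 160, 160, 159, 156, 146, 128, 104, 85, 82, 81, 81, 82, 82, 81, 81, 81, 81, 82, 82, 80, 81, 81, 81, 82, 81, 81, 81, 81, 81, 80, 81]
```

>>> jog_arm:
  targets:
    - {"turn":[0,0,1],"slide":[-6,8,-45],"claw":100}
    - {"turn":[0,0,0],"slide":[0,0,-50],"claw":100}
    - {"turn":[0,0,0],"slide":[0,0,-50],"claw":100}
    - {"turn":[0,0,0],"slide":[0,0,-40],"claw":100}
    - {"turn":[0,0,0],"slide":[0,0,-20],"claw":80}

```text
t: 3.35
eef_pos: [457.9, 274.7, 7.6]
tcp_rot: [-3.141, -0.002, -3.001]
ft_force: [-0.2, 0.1, 0.4]
opening: 0.942
grip_force: 0.0
```

>>> jog_arm:
  targets:
    - {"turn":[0,0,0],"slide":[0,0,0],"claw":40}
    - {"turn":[0,0,0],"slide":[0,0,0],"claw":40}
    - {"turn":[0,0,0],"slide":[0,0,0],"claw":40}
    - {"turn":[0,0,0],"slide":[0,0,0],"claw":40}
    - {"turn":[0,0,0],"slide":[0,0,0],"claw":40}

```text
t: 3.98
eef_pos: [459.2, 274.6, 10.4]
tcp_rot: [3.141, 0.001, -3.002]
ft_force: [-2.2, -0.7, 7.0]
opening: 0.527
grip_force: 29.9
```

>>> jog_arm:
  targets:
    - {"turn":[0,0,0],"slide":[0,0,40],"claw":40}
    - {"turn":[0,0,0],"slide":[0,0,50],"claw":40}
    - {"turn":[0,0,-1],"slide":[16,-30,40],"claw":40}
    - {"turn":[0,0,-1],"slide":[16,-50,0],"claw":40}
    - {"turn":[0,0,-1],"slide":[16,-50,0],"claw":40}

```text
t: 4.6
eef_pos: [507.3, 143.3, 140.5]
tcp_rot: [3.141, 0.002, -3.054]
ft_force: [0.3, 0.4, -1.3]
opening: 0.524
grip_force: 29.9
```

>>> jog_arm:
  targets:
    - {"turn":[0,0,-1],"slide":[16,-50,0],"claw":40}
    - {"turn":[0,0,-1],"slide":[16,-50,0],"claw":40}
    - {"turn":[0,0,0],"slide":[16,-50,0],"claw":40}
    - {"turn":[0,0,0],"slide":[16,-50,0],"claw":40}
    - {"turn":[0,0,0],"slide":[0,-16,0],"claw":40}

```text
t: 5.22
eef_pos: [571.4, -74.0, 139.6]
tcp_rot: [-3.141, 0.0, -3.091]
ft_force: [-0.8, -0.6, -0.3]
opening: 0.525
grip_force: 29.9
```

Run:
```python
from h import *
r=read_camera("wrist");r=read_camera("wrist");cv2.imwrite("pics/w2.png",r["frame"])
s=state();print(s["t"],s["eef_pos"],s["tcp_rot"],s["opening"],s["grip_force"])
```

```text
5.325 [570.48356185 -72.54602915 139.53168007] [ 3.14133066e+00 -4.60851774e-04 -3.09098077e+00] 0.524299787672016 29.855759739875793
```

View pics/w2.png

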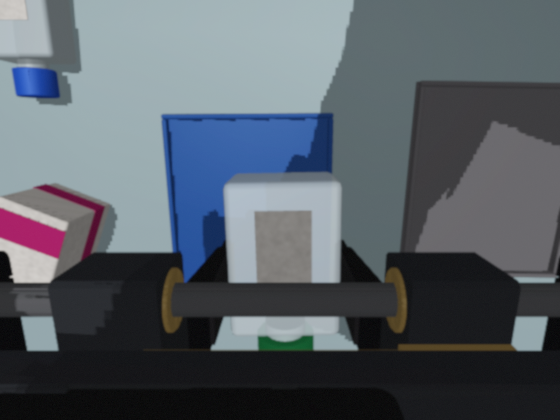

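The tray's back edge runs from (163,116) to (332,114), and the held flask's capless end spans (227,178)–(339,176). I'll measure both.

Run:
```python
from h import *
r=read_camera("wrist")
print(fitw(164,138,12,[None,None,(163,116),(332,114)],r,[577,-100,0]))
print(fitw(72,50,163,[None,None,(227,177),(339,175)],r,[562,-72,0]))
print(fitw(164,138,12,[None,None,None,(418,83)],r,[542,104,.035]))
for u in [(163,116),(332,114),(173,250),(418,83),(406,245)]: print(u,back(u,12,r).round(1))
```

```text
(array([ 578.8, -100. ]), np.float64(3.6), np.float64(1.42))
(array([559.8, -72.6]), np.float64(4.0), np.float64(3.6))
(array([571. ,   6.6]), np.float64(28.9), np.float64(0.0))
(163, 116) [ 501.1 -172.5   12. ]
(332, 114) [492.6 -37.9  12. ]
(173, 250) [ 613.7 -166.9   12. ]
(418, 83) [465.9  27.3  12. ]
(406, 245) [598.7  35.4  12. ]
```

>>> jog_arm:
  targets:
    - {"turn":[0,0,0],"slide":[3,0,-40],"claw":40}
    - {"turn":[0,0,0],"slide":[0,0,-45],"claw":40}
    - {"turn":[0,0,0],"slide":[0,0,-27],"claw":40}
    - {"turn":[0,0,0],"slide":[0,0,-9],"claw":40}
    - {"turn":[0,0,0],"slide":[0,0,-3],"claw":40}

```text
t: 6.0
eef_pos: [574.0, -70.6, 16.0]
tcp_rot: [3.141, 0.0, -3.088]
ft_force: [1.1, 0.1, 0.0]
opening: 0.523
grip_force: 29.9
```

>>> jog_arm:
  targets:
    - {"turn":[0,0,0],"slide":[0,0,0],"claw":40}
    - {"turn":[0,0,0],"slide":[0,0,0],"claw":70}
    - {"turn":[0,0,0],"slide":[0,0,0],"claw":70}
    - {"turn":[0,0,0],"slide":[0,0,0],"claw":70}

```text
t: 6.5
eef_pos: [574.0, -71.6, 16.0]
tcp_rot: [-3.142, 0.001, -3.089]
ft_force: [0.2, 0.3, -0.6]
opening: 0.69
grip_force: 0.0
```

>>> jog_arm:
  targets:
    - {"turn":[0,0,0],"slide":[0,0,45],"claw":90}
    - {"turn":[0,0,0],"slide":[0,0,55],"claw":100}
    - {"turn":[0,0,-1],"slide":[-10,-35,45],"claw":100}
    - {"turn":[0,0,-1],"slide":[-15,-50,20],"claw":100}
    - {"turn":[0,0,-1],"slide":[-15,-50,20],"claw":100}

```text
t: 7.12
eef_pos: [533.4, -207.7, 201.9]
tcp_rot: [-3.141, 0.001, -3.141]
ft_force: [1.2, -0.2, -0.2]
opening: 1.001
grip_force: 0.0
```

>>> jog_arm:
  targets:
    - {"turn":[0,0,0],"slide":[-15,-50,0],"claw":100}
    - {"turn":[0,0,0],"slide":[-15,-55,0],"claw":100}
    - {"turn":[0,0,0],"slide":[-15,-60,0],"claw":100}
    - {"turn":[0,0,0],"slide":[0,0,0],"claw":100}

```text
t: 7.62
eef_pos: [487.4, -375.0, 200.3]
tcp_rot: [-3.141, -0.0, 3.137]
ft_force: [-0.4, 0.6, -0.7]
opening: 1.002
grip_force: 0.0
```

Run:
```python
from h import *
r=read_camera("wrist");r=read_camera("wrist");cv2.imwrite("pics/w3.png",r["frame"])
s=state();print(s["t"],s["eef_pos"],s["tcp_rot"],s["opening"],look_for("slide_box","wrist"))
```

```text
7.725 [ 488.48350909 -371.58490271  200.41460452] [ 3.14087875e+00 -3.60321425e-04  3.14055534e+00] 0.9986453466270246 [{'xy': [278.7, 204.4], 'conf': 0.97}]
```

View pics/w3.png

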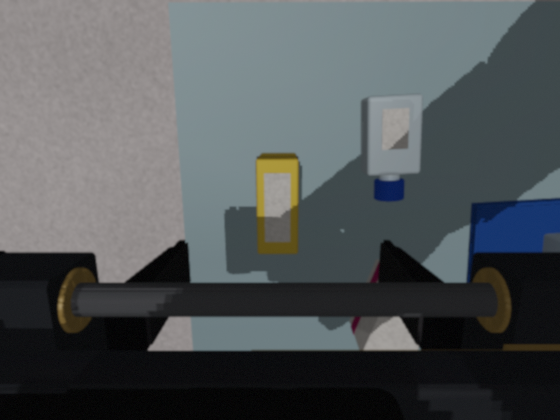

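Run:
```python
from h import *
r=read_camera("wrist")
print(fitw(84,36,70,[(299,253),(257,253),(257,159),(298,159)],r,[489,-377,0]),state()["eef_pos"])
```

```text
(array([ 490. , -375.8]), np.float64(0.1), np.float64(0.96)) [ 489.1366787  -370.40237678  200.69026487]
```

>>> jog_arm:
  targets:
    - {"turn":[0,0,0],"slide":[1,-5,-45],"claw":100}
    - {"turn":[0,0,0],"slide":[0,0,-55],"claw":90}
    - {"turn":[0,0,0],"slide":[0,0,-45],"claw":80}
    - {"turn":[0,0,0],"slide":[0,0,-15],"claw":60}
    - {"turn":[0,0,0],"slide":[0,0,0],"claw":25}

```text
t: 8.45
eef_pos: [490.4, -375.9, 40.8]
tcp_rot: [3.141, -0.0, -3.14]
ft_force: [-0.4, -0.4, -0.3]
opening: 0.649
grip_force: 0.0
```

>>> jog_arm:
  targets:
    - {"turn":[0,0,0],"slide":[0,0,0],"claw":25}
    - {"turn":[0,0,0],"slide":[0,0,0],"claw":25}
    - {"turn":[0,0,0],"slide":[0,0,0],"claw":25}
    - {"turn":[0,0,0],"slide":[0,0,0],"claw":25}

```text
t: 8.95
eef_pos: [490.4, -377.0, 41.9]
tcp_rot: [-3.14, 0.002, -3.141]
ft_force: [-0.3, 0.2, 7.6]
opening: 0.382
grip_force: 29.7
```

>>> jog_arm:
  targets:
    - {"turn":[0,0,0],"slide":[0,0,45],"claw":25}
    - {"turn":[0,0,0],"slide":[0,0,45],"claw":25}
    - {"turn":[0,0,1],"slide":[9,30,30],"claw":25}
    - {"turn":[0,0,1],"slide":[12,50,0],"claw":25}
    - {"turn":[0,0,1],"slide":[12,50,0],"claw":25}

```text
t: 9.57
eef_pos: [522.9, -245.3, 161.3]
tcp_rot: [-3.141, 0.001, -3.089]
ft_force: [0.9, 0.3, -2.2]
opening: 0.381
grip_force: 29.7
```

>>> jog_arm:
  targets:
    - {"turn":[0,0,0],"slide":[12,50,0],"claw":25}
    - {"turn":[0,0,0],"slide":[12,40,0],"claw":25}
    - {"turn":[0,0,0],"slide":[6,20,0],"claw":25}
    - {"turn":[0,0,0],"slide":[0,0,0],"claw":25}
    - {"turn":[0,0,0],"slide":[0,0,0],"claw":25}

```text
t: 10.2
eef_pos: [552.7, -137.4, 160.6]
tcp_rot: [-3.141, -0.0, -3.089]
ft_force: [0.2, -0.4, -1.4]
opening: 0.382
grip_force: 29.7
```

>>> jog_arm:
  targets:
    - {"turn":[0,0,0],"slide":[0,0,-45],"claw":25}
    - {"turn":[0,0,0],"slide":[0,0,-45],"claw":25}
    - {"turn":[0,0,0],"slide":[0,0,-18],"claw":25}
    - {"turn":[0,0,0],"slide":[0,0,-7],"claw":25}
    - {"turn":[0,0,0],"slide":[0,0,0],"claw":25}

```text
t: 10.82
eef_pos: [553.0, -137.7, 46.0]
tcp_rot: [-3.141, 0.0, -3.09]
ft_force: [0.2, -0.1, -1.2]
opening: 0.377
grip_force: 30.0
```

>>> jog_arm:
  targets:
    - {"turn":[0,0,0],"slide":[0,0,0],"claw":55}
    - {"turn":[0,0,0],"slide":[0,0,0],"claw":55}
    - {"turn":[0,0,0],"slide":[0,0,0],"claw":55}

```text
t: 11.2
eef_pos: [553.0, -136.5, 46.0]
tcp_rot: [-3.141, 0.001, -3.089]
ft_force: [0.5, -0.1, 1.2]
opening: 0.547
grip_force: 0.0
```

>>> jog_arm:
  targets:
    - {"turn":[0,0,0],"slide":[0,0,45],"claw":60}
    - {"turn":[0,0,0],"slide":[0,0,55],"claw":100}
    - {"turn":[0,0,0],"slide":[0,20,55],"claw":100}
    - {"turn":[0,0,0],"slide":[3,55,0],"claw":100}
    - {"turn":[0,0,0],"slide":[3,55,0],"claw":100}

```text
t: 11.82
eef_pos: [559.0, -5.3, 201.7]
tcp_rot: [-3.141, 0.002, -3.09]
ft_force: [-0.5, 0.4, -0.1]
opening: 0.958
grip_force: 0.0
```

>>> jog_arm:
  targets:
    - {"turn":[0,0,0],"slide":[3,55,0],"claw":100}
    - {"turn":[0,0,0],"slide":[3,55,0],"claw":100}
    - {"turn":[0,0,0],"slide":[3,55,0],"claw":100}
    - {"turn":[0,0,0],"slide":[3,55,0],"claw":100}
    - {"turn":[0,0,0],"slide":[3,55,0],"claw":100}

```text
t: 12.45
eef_pos: [573.7, 270.5, 200.8]
tcp_rot: [3.141, 0.0, -3.089]
ft_force: [-0.1, -0.6, -0.4]
opening: 0.999
grip_force: 0.0
```

>>> jog_arm:
  targets:
    - {"turn":[0,0,0],"slide":[3,55,0],"claw":100}
    - {"turn":[0,0,0],"slide":[0,50,0],"claw":100}
    - {"turn":[0,0,0],"slide":[0,0,0],"claw":100}

```text
t: 12.82
eef_pos: [576.0, 376.7, 200.1]
tcp_rot: [3.141, -0.0, -3.085]
ft_force: [-0.2, -0.2, -0.1]
opening: 1.0
grip_force: 0.0
```

Run:
```python
from h import *
r=read_camera("wrist");r=read_camera("wrist");cv2.imwrite("pics/w4.png",r["frame"])
s=state();print(s["t"],s["eef_pos"],s["tcp_rot"],s["opening"],look_for("amber_bottle","wrist"))
```

```text
12.925 [576.4822106  373.70621569 200.36718548] [-3.14130349e+00 -4.90141844e-04 -3.08774981e+00] 1.0002134474521747 [{'xy': [298.0, 203.9], 'conf': 0.97}]
```

View pics/w4.png

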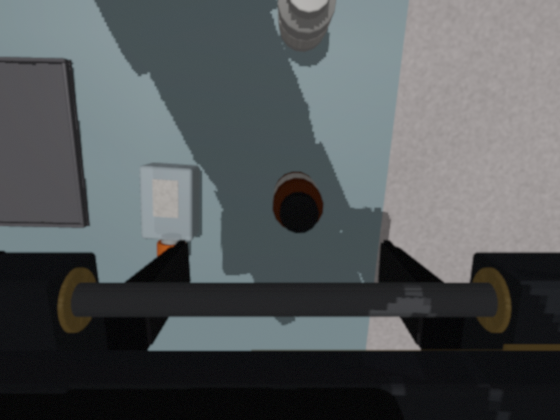

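Run:
```python
from h import *
r=read_camera("wrist");e=state()["eef_pos"]
print("amber",back((299,212),100,r).round(1),back((297,186),72,r).round(1),e)
print("orange",fitw(72,50,34,[(193,240),(142,236),(143,165),(192,167)],r,[589,262,0]))
print("grey",back((70,61),12,r).round(1),back((86,226),12,r).round(1))
print(proj([[576,385,100]],r),proj([[576,382,72]],r))
```

```text
amber [574.  384.7 100. ] [558.3 383.1  72. ] [576.96406796 372.60989498 200.73453722]
orange (array([587.4, 262.4]), np.float64(-1.0), np.float64(1.43))
grey [462.2 168.   12. ] [621.3 170.7  12. ]
[[299.24170691 214.53337941]] [[294.36356404 206.49465858]]
```

>>> jog_arm:
  targets:
    - {"turn":[0,0,0],"slide":[-2,12,-40],"claw":100}
    - {"turn":[0,0,0],"slide":[0,0,-55],"claw":100}
    - {"turn":[0,0,0],"slide":[0,0,-50],"claw":90}
    - {"turn":[0,0,0],"slide":[0,0,-20],"claw":70}
    - {"turn":[0,0,0],"slide":[0,0,0],"claw":35}

```text
t: 13.65
eef_pos: [575.1, 384.8, 35.4]
tcp_rot: [-3.141, -0.001, -3.09]
ft_force: [1.0, -0.3, 0.4]
opening: 0.746
grip_force: 0.0
```

>>> jog_arm:
  targets:
    - {"turn":[0,0,0],"slide":[0,0,0],"claw":35}
    - {"turn":[0,0,0],"slide":[0,0,0],"claw":35}
    - {"turn":[0,0,0],"slide":[0,0,0],"claw":35}
    - {"turn":[0,0,0],"slide":[0,0,0],"claw":35}

```text
t: 14.15
eef_pos: [575.4, 385.8, 37.0]
tcp_rot: [3.141, 0.002, -3.089]
ft_force: [0.2, -0.3, 7.2]
opening: 0.457
grip_force: 30.0
```

>>> jog_arm:
  targets:
    - {"turn":[0,0,0],"slide":[0,0,45],"claw":35}
    - {"turn":[0,0,0],"slide":[0,0,50],"claw":35}
    - {"turn":[0,0,0],"slide":[2,-30,35],"claw":35}
    - {"turn":[0,0,0],"slide":[5,-50,0],"claw":35}
    - {"turn":[0,0,0],"slide":[5,-50,0],"claw":35}

```text
t: 14.78
eef_pos: [586.7, 254.4, 166.4]
tcp_rot: [3.141, 0.001, -3.088]
ft_force: [-0.1, -0.3, -1.5]
opening: 0.457
grip_force: 30.0
```

>>> jog_arm:
  targets:
    - {"turn":[0,0,0],"slide":[5,-50,0],"claw":35}
    - {"turn":[0,0,0],"slide":[5,-50,0],"claw":35}
    - {"turn":[0,0,0],"slide":[5,-50,0],"claw":35}
    - {"turn":[0,0,0],"slide":[5,-50,0],"claw":35}
    - {"turn":[0,0,0],"slide":[5,-50,0],"claw":35}

```text
t: 15.4
eef_pos: [611.8, 3.9, 165.9]
tcp_rot: [3.141, 0.0, -3.089]
ft_force: [0.2, 0.1, -1.0]
opening: 0.455
grip_force: 30.0
```

>>> jog_arm:
  targets:
    - {"turn":[0,0,0],"slide":[5,-50,0],"claw":35}
    - {"turn":[0,0,0],"slide":[5,-50,0],"claw":35}
    - {"turn":[0,0,0],"slide":[5,-35,0],"claw":35}
    - {"turn":[0,0,0],"slide":[0,0,0],"claw":35}
    - {"turn":[0,0,0],"slide":[0,0,0],"claw":35}

```text
t: 16.02
eef_pos: [626.6, -128.9, 165.6]
tcp_rot: [3.141, -0.0, -3.089]
ft_force: [-0.8, 0.3, -1.5]
opening: 0.455
grip_force: 30.0
```

Run:
```python
from h import *
r=read_camera("wrist");r=read_camera("wrist");cv2.imwrite("pics/w5.png",r["frame"])
s=state();print(s["t"],s["eef_pos"],s["tcp_rot"],s["opening"])
```

```text
16.125 [ 626.77994413 -128.33684879  165.76916361] [ 3.14128962e+00 -1.36527175e-04 -3.08770617e+00] 0.4560241143988644
```

View pics/w5.png

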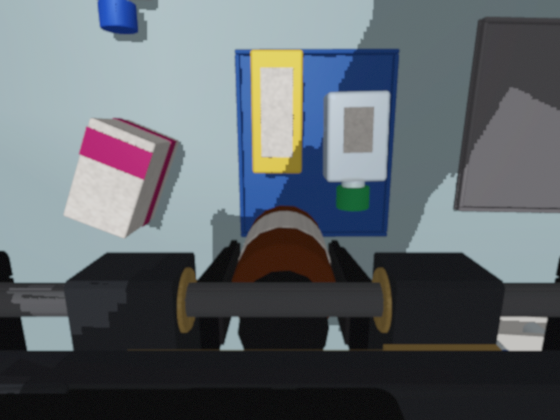

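Run:
```python
from h import *
r=read_camera("wrist");print(state()["eef_pos"])
print("tray",fitw(164,138,12,[(388,236),(243,236),(236,51),(397,50)],r,[578,-100,.05]))
print("box",fitw(84,36,74,[(302,172),(253,172),(252,51),(302,51)],r,[553,-137,.05]))
print("flask",fitw(72,50,38,[(388,181),(324,181),(327,92),(388,92)],r,[563,-72,.05]))
print("reagent",fitw(80,50,65,[(126,235),(66,214),(100,118),(158,143)],r,[604,-262,-.27]))
```

```text
[ 626.83517318 -128.32832169  165.78524611]
tray (array([ 578.6, -102.3]), np.float64(3.7), np.float64(1.68))
box (array([ 552.4, -136.8]), np.float64(3.1), np.float64(1.49))
flask (array([566.3, -72.4]), np.float64(4.3), np.float64(1.48))
reagent (array([ 606.4, -259.2]), np.float64(-21.1), np.float64(2.44))
```

>>> jog_arm:
  targets:
    - {"turn":[0,0,0],"slide":[1,-3,-50],"claw":35}
    - {"turn":[0,0,0],"slide":[0,0,-45],"claw":35}
    - {"turn":[0,0,0],"slide":[0,0,-20],"claw":35}
    - {"turn":[0,0,0],"slide":[0,0,-8],"claw":35}
    - {"turn":[0,0,0],"slide":[0,0,0],"claw":35}

```text
t: 16.8
eef_pos: [628.1, -132.0, 42.9]
tcp_rot: [3.142, 0.0, -3.088]
ft_force: [0.6, -0.0, -1.8]
opening: 0.454
grip_force: 30.0
```

>>> jog_arm:
  targets:
    - {"turn":[0,0,0],"slide":[0,0,0],"claw":57}
    - {"turn":[0,0,0],"slide":[0,0,0],"claw":57}
    - {"turn":[0,0,0],"slide":[0,0,0],"claw":57}

```text
t: 17.18
eef_pos: [628.1, -132.6, 43.3]
tcp_rot: [-3.141, 0.001, -3.089]
ft_force: [0.1, -0.5, -0.8]
opening: 0.567
grip_force: 0.0
```

>>> jog_arm:
  targets:
    - {"turn":[0,0,0],"slide":[0,0,45],"claw":57}
    - {"turn":[0,0,0],"slide":[0,0,55],"claw":80}
    - {"turn":[0,0,0],"slide":[0,10,40],"claw":100}
    - {"turn":[0,0,-1],"slide":[-4,55,0],"claw":100}
    - {"turn":[0,0,-1],"slide":[-4,55,0],"claw":100}

```text
t: 17.8
eef_pos: [619.8, -11.6, 183.6]
tcp_rot: [-3.142, 0.002, -3.126]
ft_force: [0.5, 1.1, 0.4]
opening: 0.934
grip_force: 0.0
```

>>> jog_arm:
  targets:
    - {"turn":[0,0,-1],"slide":[-4,55,0],"claw":100}
    - {"turn":[0,0,-1],"slide":[-4,55,0],"claw":100}
    - {"turn":[0,0,0],"slide":[-4,55,0],"claw":100}
    - {"turn":[0,0,0],"slide":[-4,55,0],"claw":100}
    - {"turn":[0,0,0],"slide":[-6,54,0],"claw":100}

```text
t: 18.42
eef_pos: [597.6, 263.3, 183.0]
tcp_rot: [3.141, 0.001, 3.124]
ft_force: [0.2, 0.9, -0.0]
opening: 1.0
grip_force: 0.0
```

>>> jog_arm:
  targets:
    - {"turn":[0,0,0],"slide":[0,0,0],"claw":100}
    - {"turn":[0,0,0],"slide":[0,0,0],"claw":100}

```text
t: 18.68
eef_pos: [597.8, 261.3, 182.7]
tcp_rot: [-3.141, -0.0, 3.125]
ft_force: [-0.3, -0.3, 0.2]
opening: 1.002
grip_force: 0.0
```

>>> jog_arm:
  targets:
    - {"turn":[0,0,0],"slide":[-1,1,-45],"claw":100}
    - {"turn":[0,0,0],"slide":[0,0,-55],"claw":100}
    - {"turn":[0,0,0],"slide":[0,0,-45],"claw":100}
    - {"turn":[0,0,0],"slide":[0,0,-28],"claw":80}
    - {"turn":[0,0,0],"slide":[0,0,0],"claw":40}

```text
t: 19.3
eef_pos: [596.4, 260.7, 8.0]
tcp_rot: [-3.14, -0.003, 3.123]
ft_force: [1.1, 0.1, -0.2]
opening: 0.847
grip_force: 0.0
```

>>> jog_arm:
  targets:
    - {"turn":[0,0,0],"slide":[0,0,0],"claw":40}
    - {"turn":[0,0,0],"slide":[0,0,0],"claw":40}
    - {"turn":[0,0,0],"slide":[0,0,0],"claw":40}
    - {"turn":[0,0,0],"slide":[0,0,0],"claw":40}

```text
t: 19.8
eef_pos: [597.3, 262.6, 10.8]
tcp_rot: [3.141, 0.001, 3.125]
ft_force: [-1.0, -1.9, 5.6]
opening: 0.522
grip_force: 30.0
```

>>> jog_arm:
  targets:
    - {"turn":[0,0,0],"slide":[0,0,40],"claw":40}
    - {"turn":[0,0,0],"slide":[0,0,45],"claw":40}
    - {"turn":[0,0,1],"slide":[-17,-40,0],"claw":40}
    - {"turn":[0,0,1],"slide":[-20,-46,0],"claw":40}
    - {"turn":[0,0,1],"slide":[-20,-46,0],"claw":40}

```text
t: 20.42
eef_pos: [539.1, 129.4, 95.0]
tcp_rot: [3.141, 0.001, -3.105]
ft_force: [1.1, -0.1, -1.3]
opening: 0.523
grip_force: 30.0
```

>>> jog_arm:
  targets:
    - {"turn":[0,0,0],"slide":[0,0,0],"claw":40}
    - {"turn":[0,0,0],"slide":[0,0,0],"claw":40}

```text
t: 20.68
eef_pos: [540.4, 130.7, 95.0]
tcp_rot: [3.141, 0.001, -3.107]
ft_force: [0.6, 0.4, -0.3]
opening: 0.523
grip_force: 30.0
```

Run:
```python
from h import *
r=read_camera("wrist");r=read_camera("wrist");cv2.imwrite("pics/w6.png",r["frame"])
s=state();print(s["t"],s["eef_pos"],s["tcp_rot"],s["opening"])
```

```text
20.775 [540.36893271 131.26315676  94.75064733] [ 3.14139384e+00  6.32699689e-04 -3.10561072e+00] 0.5267981785826555
```

View pics/w6.png

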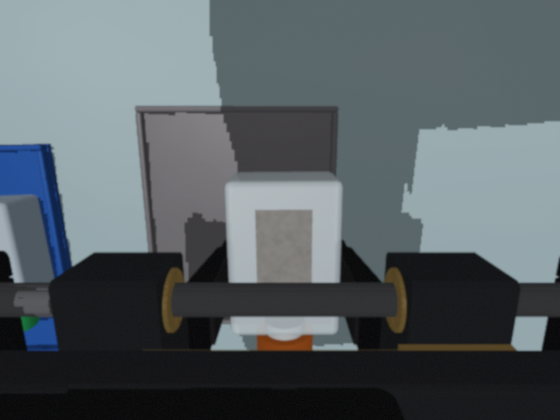

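The grey tray's back rim corners are at about (137,107) and (337,107). I'll check the tray pose before lowering.

Run:
```python
from h import *
r=read_camera("wrist")
a,b=back((137,107),12,r),back((337,107),12,r);print(a.round(1),b.round(1))
print(fitw(164,138,12,[None,None,(137,107),(337,107)],r,[544,101,.04]))
print(fitw(72,50,118,[None,None,(229,177),(340,175)],r,[530,131,.03]))
```

```text
[465.   29.7  12. ] [460.  164.4  12. ]
(array([544.5, 100.1]), np.float64(2.1), np.float64(1.69))
(array([529.6, 132. ]), np.float64(3.1), np.float64(3.9))
```

Everything agrees, so I'll lower (94.8 → 16) and release.

>>> jog_arm:
  targets:
    - {"turn":[0,0,0],"slide":[0,-1,-40],"claw":40}
    - {"turn":[0,0,0],"slide":[0,0,-27],"claw":40}
    - {"turn":[0,0,0],"slide":[0,0,-9],"claw":40}
    - {"turn":[0,0,0],"slide":[0,0,-3],"claw":40}
    - {"turn":[0,0,0],"slide":[0,0,0],"claw":40}

```text
t: 21.45
eef_pos: [540.3, 129.8, 16.3]
tcp_rot: [3.141, 0.001, -3.106]
ft_force: [-1.2, -0.3, -1.1]
opening: 0.524
grip_force: 30.0
```

>>> jog_arm:
  targets:
    - {"turn":[0,0,0],"slide":[0,0,0],"claw":70}
    - {"turn":[0,0,0],"slide":[0,0,0],"claw":70}
    - {"turn":[0,0,0],"slide":[0,0,0],"claw":70}

```text
t: 21.82
eef_pos: [540.0, 129.5, 16.0]
tcp_rot: [3.141, 0.001, -3.106]
ft_force: [-0.2, -0.3, 0.2]
opening: 0.694
grip_force: 0.0
```

>>> jog_arm:
  targets:
    - {"turn":[0,0,0],"slide":[0,0,45],"claw":80}
    - {"turn":[0,0,0],"slide":[0,0,55],"claw":100}
    - {"turn":[0,0,0],"slide":[0,0,55],"claw":100}
    - {"turn":[0,0,-3],"slide":[8,-45,30],"claw":100}
    - {"turn":[0,0,-3],"slide":[8,-55,0],"claw":100}

```text
t: 22.45
eef_pos: [556.9, 29.0, 203.6]
tcp_rot: [3.141, 0.005, 3.073]
ft_force: [0.9, -0.4, -0.4]
opening: 1.0
grip_force: 0.0
```

>>> jog_arm:
  targets:
    - {"turn":[0,0,-3],"slide":[8,-55,0],"claw":100}
    - {"turn":[0,0,-3],"slide":[8,-55,0],"claw":100}
    - {"turn":[0,0,-3],"slide":[8,-55,0],"claw":100}
    - {"turn":[0,0,-2],"slide":[8,-55,0],"claw":100}
    - {"turn":[0,0,-2],"slide":[8,-55,0],"claw":100}

```text
t: 23.08
eef_pos: [595.8, -247.4, 200.8]
tcp_rot: [3.141, 0.0, 2.844]
ft_force: [0.1, 0.3, -1.1]
opening: 1.002
grip_force: 0.0
```

>>> jog_arm:
  targets:
    - {"turn":[0,0,0],"slide":[9,-16,0],"claw":100}
    - {"turn":[0,0,0],"slide":[0,0,0],"claw":100}

```text
t: 23.32
eef_pos: [604.8, -262.5, 200.2]
tcp_rot: [3.141, -0.0, 2.844]
ft_force: [0.5, 0.2, -0.9]
opening: 1.002
grip_force: 0.0
```

Run:
```python
from h import *
r=read_camera("wrist");r=read_camera("wrist");cv2.imwrite("pics/w7.png",r["frame"])
s=state();print(s["t"],s["eef_pos"],s["tcp_rot"],s["opening"])
```

```text
23.425 [ 604.52449107 -260.72366941  200.5193899 ] [ 3.14122088e+00 -6.63248174e-04  2.84548154e+00] 1.0005589457379127
```

View pics/w7.png

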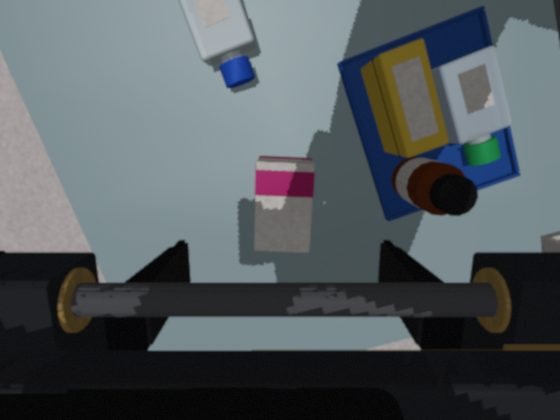

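Run:
```python
from h import *
r=read_camera("wrist")
print(fitw(80,50,65,[(311,252),(254,250),(257,160),(314,162)],r,[604,-262,-.27]),state()["eef_pos"])
```

```text
(array([ 606.5, -261.2]), np.float64(-18.8), np.float64(0.65)) [ 604.61563121 -260.39304971  200.69802077]
```

>>> jog_arm:
  targets:
    - {"turn":[0,0,-2],"slide":[2,-1,-45],"claw":100}
    - {"turn":[0,0,0],"slide":[0,0,-55],"claw":100}
    - {"turn":[0,0,0],"slide":[0,0,-45],"claw":90}
    - {"turn":[0,0,0],"slide":[0,0,-17],"claw":70}
    - {"turn":[0,0,0],"slide":[0,0,0],"claw":40}

```text
t: 24.1
eef_pos: [607.0, -261.9, 38.7]
tcp_rot: [3.141, -0.001, 2.811]
ft_force: [0.7, -0.1, 0.9]
opening: 0.749
grip_force: 0.0
```

>>> jog_arm:
  targets:
    - {"turn":[0,0,0],"slide":[0,0,0],"claw":40}
    - {"turn":[0,0,0],"slide":[0,0,0],"claw":40}
    - {"turn":[0,0,0],"slide":[0,0,0],"claw":40}
    - {"turn":[0,0,0],"slide":[0,0,0],"claw":40}

```text
t: 24.6
eef_pos: [607.6, -262.8, 40.4]
tcp_rot: [-3.141, 0.002, 2.81]
ft_force: [-0.7, 1.0, 7.3]
opening: 0.525
grip_force: 30.0
```

>>> jog_arm:
  targets:
    - {"turn":[0,0,0],"slide":[0,0,40],"claw":40}
    - {"turn":[0,0,0],"slide":[0,0,50],"claw":40}
    - {"turn":[0,0,3],"slide":[0,0,50],"claw":40}
    - {"turn":[0,0,3],"slide":[-8,42,10],"claw":40}
    - {"turn":[0,0,3],"slide":[-9,50,0],"claw":40}

```text
t: 25.22
eef_pos: [589.9, -170.2, 190.4]
tcp_rot: [-3.141, 0.003, 2.968]
ft_force: [0.9, 0.1, -1.4]
opening: 0.522
grip_force: 30.0
```

>>> jog_arm:
  targets:
    - {"turn":[0,0,3],"slide":[-9,50,0],"claw":40}
    - {"turn":[0,0,3],"slide":[-9,50,0],"claw":40}
    - {"turn":[0,0,3],"slide":[-9,50,0],"claw":40}
    - {"turn":[0,0,3],"slide":[-9,50,0],"claw":40}
    - {"turn":[0,0,0],"slide":[-9,40,0],"claw":40}

```text
t: 25.85
eef_pos: [544.4, 71.3, 189.3]
tcp_rot: [3.141, 0.001, -3.105]
ft_force: [0.1, -0.3, -1.7]
opening: 0.524
grip_force: 30.0
```

>>> jog_arm:
  targets:
    - {"turn":[0,0,0],"slide":[0,0,-30],"claw":40}
    - {"turn":[0,0,0],"slide":[0,0,-20],"claw":40}
    - {"turn":[0,0,0],"slide":[0,0,0],"claw":40}

```text
t: 26.22
eef_pos: [544.3, 69.6, 138.1]
tcp_rot: [3.141, -0.002, -3.106]
ft_force: [-0.9, 0.2, -1.1]
opening: 0.522
grip_force: 30.0
```

Run:
```python
from h import *
r=read_camera("wrist");r=read_camera("wrist");cv2.imwrite("pics/w8.png",r["frame"])
s=state();print(s["t"],s["eef_pos"],s["tcp_rot"],s["opening"])
```

```text
26.325 [545.2409187   69.40104193 139.49103527] [ 3.14152681e+00  8.45445646e-04 -3.10650867e+00] 0.5259472002278953
```

View pics/w8.png

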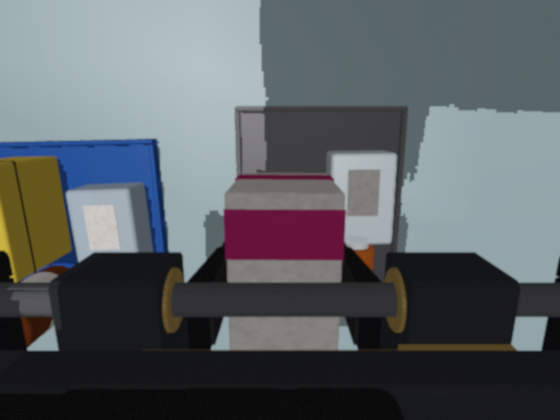

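The reagent box is held over the left part of the grey tray. The orange flask's back top edge runs from (327,153) to (394,152).

Run:
```python
from h import *
r=read_camera("wrist")
print([back(u,38,r).round(1) for u in [(327,153),(394,152),(391,242),(329,178)]],[back(u,12,r).round(1) for u in [(236,108),(406,108)]],state()["eef_pos"])
```

```text
[array([497.1, 100. ,  38. ]), array([494.6, 149.9,  38. ]), array([564.8, 155.1,  38. ]), array([515.7, 102.8,  38. ])] [array([466.2,  28.7,  12. ]), array([461.4, 163.5,  12. ])] [545.34733735  69.35944019 139.68721546]
```

>>> jog_arm:
  targets:
    - {"turn":[0,0,0],"slide":[0,-1.5,-45],"claw":40}
    - {"turn":[0,0,0],"slide":[0,0,-30],"claw":40}
    - {"turn":[0,0,0],"slide":[0,0,-13],"claw":40}
    - {"turn":[0,0,0],"slide":[0,0,-6],"claw":40}
    - {"turn":[0,0,0],"slide":[0,0,0],"claw":40}

```text
t: 27.0
eef_pos: [545.3, 68.0, 45.3]
tcp_rot: [3.142, 0.001, -3.106]
ft_force: [0.1, -0.1, -1.2]
opening: 0.521
grip_force: 30.0
```

>>> jog_arm:
  targets:
    - {"turn":[0,0,0],"slide":[0,0,0],"claw":65}
    - {"turn":[0,0,0],"slide":[0,0,0],"claw":65}
    - {"turn":[0,0,0],"slide":[0,0,0],"claw":65}

```text
t: 27.38
eef_pos: [545.1, 68.0, 45.1]
tcp_rot: [3.142, 0.001, -3.106]
ft_force: [0.1, -0.4, 0.8]
opening: 0.651
grip_force: 0.0
```

>>> jog_arm:
  targets:
    - {"turn":[0,0,0],"slide":[0,0,45],"claw":65}
    - {"turn":[0,0,0],"slide":[0,0,50],"claw":65}
    - {"turn":[0,0,0],"slide":[0,0,55],"claw":65}
    - {"turn":[0,0,0],"slide":[0,0,50],"claw":65}
    - {"turn":[0,0,0],"slide":[0,50,0],"claw":65}

```text
t: 28.0
eef_pos: [546.5, 116.9, 248.9]
tcp_rot: [3.141, 0.007, -3.11]
ft_force: [0.2, 0.3, -0.7]
opening: 0.651
grip_force: 0.0
```

>>> jog_arm:
  targets:
    - {"turn":[0,0,0],"slide":[0,55,0],"claw":65}
    - {"turn":[0,0,0],"slide":[0,55,0],"claw":65}
    - {"turn":[0,0,0],"slide":[0,55,0],"claw":65}
    - {"turn":[0,0,0],"slide":[0,55,0],"claw":65}
    - {"turn":[0,0,0],"slide":[0,55,0],"claw":65}

```text
t: 28.62
eef_pos: [544.6, 394.8, 244.8]
tcp_rot: [3.142, 0.0, -3.106]
ft_force: [1.0, 0.3, 1.1]
opening: 0.652
grip_force: 0.0
```

Run:
```python
from h import *
v=[]
for c,(x,y,w,h) in {"top":(180,140,190,160),"side":(180,100,180,180)}.items():
    f=read_camera(c)["frame"][y:y+h,x:x+w]; v.append(cv2.resize(f,(395,390),interpolation=2))
cv2.imwrite("pics/end.png",np.hstack(v));s=state();print(s["t"],s["eef_pos"],s["opening"])
```

```text
28.725 [543.85176753 397.40286551 244.03825899] 0.6511800651958275
```

View pics/end.png

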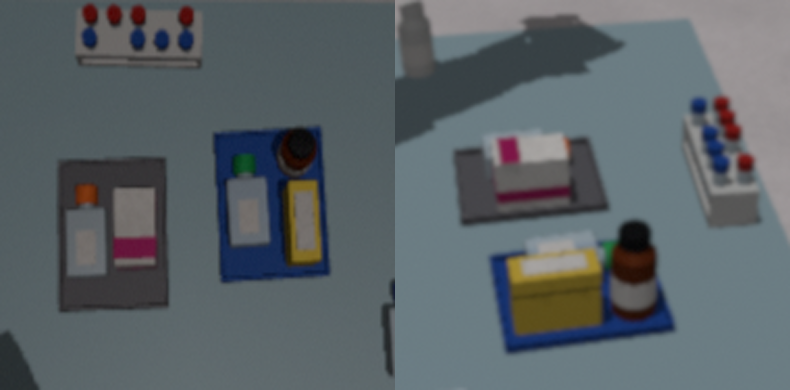

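Both kits sit inside their rims: orange flask and reagent box in the grey tray (top view, left), and green flask, yellow box and amber bottle in the blue tray (right). The rack is untouched.

```bash
python3 -c "
from cell import *
print(job_done())"
```

```text
the job is handed in; nothing more can be done
None
```

Both kits are made up and handed in at about 29 s: the final pictures show every piece inside its tray's rim, the gripper is clear of everything, and I moved none of the leave-alone items; no verdict came back.

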